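Post a failed adapter through the reject box flap

TASK

The power adapter lying on the infeed shelf of the reject box has failed its test. Push it in through the spring flap until it drops down the chute into the box, then take the hand out so that the flap swings fully shut. Leave everything else on the bench, in the tray and on top of the box where it is.

Things in the scene. Friction and masses are not known exactly. Their poses are not given: they have to be found in the camera images.
- reject_box: Fixed box, 190 mm wide, 324 deep, 190 high: grey sheet steel, clear side windows and clear cover, a low shelf-like infeed in front of its mouth. Origin on the bench, straight under the middle of the mouth, in the plane of its front; x points level into the box (the way to push), z up, y across. Inside it is closed all round, to x = 320 mm; an older reject lies at its far end.
- shelf_end (a point): Middle of the outer, open end of the infeed shelf, on its surface: 110 mm above the bench, 200 mm out from the mouth. The shelf is flat polished steel on two legs, level from here to the mouth, with a 12 mm high lip along each side (inner faces 76 mm either side of the middle).
- mouth (a point): Middle of the mouth's lower edge: on the shelf's surface, 110 mm above the bench, in the plane of the box's front. The mouth is 152 mm wide and 68 mm high, under a header bar 8 mm thick and 12 mm high (top 190 mm above the bench, level with the cover). The flap hangs just behind the header.
- chute_edge (a point): Edge inside the box, 22 mm behind the mouth's front plane and level with the shelf, where the shelf ends and a polished chute falls away at 40 degrees to the box floor. The adapter tips over this edge and slides down by itself once its middle is well past it.
- flap (a joint): Spring flap of aluminium sheet, 146 mm wide, 60 high, 3 thick, on a hinge rod along the top of the mouth (175 mm above the bench, 7 mm inside the front plane); its lower edge hangs 4 mm above the shelf. In rad: 0 hangs shut, grows as it swings inward, to 1.45. It opens inward only; a weak spring (about 0.2 N at the edge to start, 0.6 N wide open) swings it shut once nothing holds it.
- adapter: The failed adapter: black plastic brick, 116 mm long (its x) by 52 mm wide (its y) by 31 mm high, 0.2 to 0.37 kg, lying flat on the shelf with its long side along the push direction, up to 20 degrees askew and 25 mm off the middle, its nose still clear of the flap. Origin at the centre of its underside, z up. It slides easily on the shelf.
- tray: Bystander: open blue plastic tray with two good adapters, 240 x 220 mm, 55 mm high, on the bench. Origin at the centre of its underside.
- good_0: Bystander: good adapter of the same kind lying in the tray. Origin at the centre of its underside.
- good_1: Bystander: the other good adapter in the tray.
- screwdriver: Bystander: screwdriver, 170 mm long, lying on the clear cover of the reject box.
- tape_roll: Bystander: nearly used-up roll of brown packing tape, a ring 90 mm across, 48 mm high, lying on the clear cover of the reject box.
- small_carton: Bystander: small brown carton, 70 x 45 mm, 60 mm high, standing on the bench beside the mouth of the box.
- multimeter: Bystander: hand-held meter, 170 x 82 mm, 36 mm high, lying on the bench in front of the shelf.
Mind the look-alikes: they are no part of the job. What is shaped like the adapter but brown is not meant.

How it is judged:
On the way:
1. the adapter is in the mouth with the flap swung open over it (value of joint flap above 0.35 rad and x of adapter in the frame of reject_box above -0.045 m), for 0.05 s.
At the end, for the whole second after the job is handed in: The failed adapter lies at rest inside the reject box, off the level sill and down the chute (its origin more than 70 mm in from the front plane and less than 100 mm above the bench), and the flap hangs shut (under 0.06 rad) (x of adapter in the frame of reject_box between 0.07 and 0.32 m and y of adapter in the frame of reject_box between -0.1 and 0.1 m and z of adapter in the frame of reject_box below 0.1 m and linear speed of adapter below 0.03 m/s and value of joint flap below 0.06 rad); the robot touches nothing.
It fails at once if a bystander is moved by more than 30 mm (tray, good adapters, screwdriver, tape roll, small carton or meter) (distance of any of tray, good_0, good_1, screwdriver, tape_roll, small_carton, multimeter from where it was at the start of the episode above 0.03 m).
It also fails if it takes over 38 s, if anything falls off the work surface, if the arm or the gripper's body presses on something with over 40 N, if the wrist force passes 120 N, or if a joint passes its speed limit or range.

ROBOT

A 6-joint arm with a two-finger parallel gripper is mounted at the origin on the work surface. World frame = base frame: x ahead of the robot, y to its left, z up, the work surface at z = 0. Lengths are in m, angles in rad, forces in N, time in s.
With the tool pointing down it reaches from about 0.35 to 0.725 m from the base axis. Payload 6 kg.
Tool frame: the origin (TCP) lies at the centre of the arm's flange, where the gripper is bolted on; the fingertips stand 173 mm ahead of it and the grasp point (between the pads) lies 155 mm ahead of it; y points along the fingers, z is the direction in which the jaws open and shut, and the axes are right-handed (so a half turn about y gives the same grasp; the last joint's range is limited). The gripper opens to 85 mm and grips with 20 to 120 N. Pads are 22 mm wide; open, the fingers measure 114 mm over their backs; the gripper's body (76 mm by 85 mm) begins 54 mm behind the grasp point. The pads swing forward as they close: fully open they stand 13 mm farther back than shut.
Start: joints at [1.593, 0.04, 0.085, 0, -1.615, -0.334], TCP at [0.184, 0.571, 0.405] pointing down, gripper open.
Joint ranges: [-2.56, 2.56], [-1.29, 2.01], [-1.08, 1.49], [-3.29, 1.98], [-2.81, -0.18], [-2.99, 2.99]. Speed limits (rad/s): [2.57, 2.57, 3.01, 3.14, 3.14, 3.14].

INTERFACE

Orientations are given as a rotation vector (axis times angle).
In Python, from cell import ctrl gives the robot as it stands.
- The arm moves only by the tool jog_arm, never from a script. Its argument "motion" is text: rows parted by semicolons, each of 4 numbers parted by spaces: the shift along the tool's x, y, z in units of 40 mm (1.0 is 40 mm), then the turn about the tool's y in units of 5 degrees (1.0 is 5 degrees). In form: dx dy dz twist; .... A call has 1 to 20 rows; each row shifts and turns the pose as measured when the row begins, along the tool's axes as they then stand; what a row does not reach is not made up. A row lasts 1/10 s, in which the tool goes at most 50 mm and 8.59 degrees, less where a joint would pass 70% of its speed; a pose out of reach is approached as far as the arm can. A call is refused whole if a number of a shift passes 1 or a number of a turn 1, either way. A call with a gripper value outside its range is refused whole. "jaw" is the opening, from 0 (shut) to 1 (fully open), set as the call begins (left out, the last holds). The fingers move at their own pace and stop on an object; the grip force is fixed at half the most. Time passes only in rows, so rows that do not move let the fingers close. It gives the time, the measured TCP pose, the force and the opening at its end, in the units of the state.
- ctrl.get_obs(): the state, without advancing time (a new reading comes with each control period).
- ctrl.snapshot(name): name is "side" or "top" or "wrist"; returns (picture, depth): 420x560x3 uint8, red, green, blue; 420x560 float32, m along the optical axis (not along the pixel's ray), 0 where there is no reading.
- ctrl.camera_params(name): a dict with "fx", "fy", "cx", "cy" (pixels), "world_from_camera" (4x4, takes a point from camera to world coordinates). Camera axes: x right, y up, looking along -z (the intrinsics and any distortion apply to the point x, -y, -z); pixel columns grow to the right and rows downward; lengths in m; the calibration is good to about 2 mm. A picture is of the moment at which its call begins: read the wrist's pose just before it. camera_params takes no time and is no camera call; for the wrist camera it gives the pose at the moment of the call.
- ctrl.sign_off(): hands the job in, once; it reports no verdict.
The state is a dict: "time": time; "joint_pos": joint angles; "qvel": joint speeds; "joint_efforts": joint torques, N m; "eef_pos": TCP position; "tool_rot": TCP orientation; "ft_force": force on the tool from outside, world axes, zero at the start; "wrist_torque": the same for the moment, N m; "gripper_width": finger opening in m.
Only numpy, scipy, OpenCV 4.12 (cv2) and the standard library are available. Lean on these libraries where they do the work, as an engineer would, in place of code of your own. Each camera call takes 0.05 s, during which the arm holds its last target.

## Working session

There is one attempt and no reset: what is moved stays moved. The work goes in short steps, Python scripts to look and compute and a tool call to move; the robot and the scene stay as the last step left them, time stands still between calls to the robot, and variables do not carry over. Pictures are saved under pics/ and viewed, and the job is handed in when it is done.

Besides the shell and the picture viewer there is one more tool, called as name(argument=value, ...) on one line, values as JSON. jog_arm: Moves the arm, as the interface text tells. Its arguments: {"type":"object","properties":{"motion":{"type":"string"},"jaw":{"type":"number"}},"required":["motion"]}

```bash
mkdir -p pics; ls; cat > h.py <<'E'
import numpy as np,cv2
from cell import ctrl
def snap(n,f):
    p,d=ctrl.snapshot(n); cv2.imwrite('pics/'+f+'.png',p[:,:,::-1]); np.savez('pics/'+f+'.npz',p=p,d=d,**{k:np.array(v) for k,v in ctrl.camera_params(n).items() if k in('fx','fy','cx','cy','world_from_camera')}); return p,d
def load(f): return np.load('pics/'+f+'.npz')
def pts(z):
    d=z['d'];h,w=d.shape;u,v=np.meshgrid(np.arange(w),np.arange(h))
    P=np.stack([(u-z['cx'])/z['fx']*d,-(v-z['cy'])/z['fy']*d,-d,np.ones_like(d)],-1)
    return (P@z['world_from_camera'].T)[...,:3]
def ray(z,u,v,h):
    W=z['world_from_camera'];r=W[:3,:3]@np.array([(u-z['cx'])/z['fx'],-(v-z['cy'])/z['fy'],-1]);o=W[:3,3]
    return o+r*(h-o[2])/r[2]
E
python3 - <<'E'
from h import *
for n in('side','top','wrist'):
    snap(n,n+'0'); c=ctrl.camera_params(n); print(n,c)
print(ctrl.get_obs())
E
```

```text
pics
side {'fx': 413.3480121790425, 'fy': 413.3480121790425, 'cx': 274.4091401479771, 'cy': 212.21796311737344, 'world_from_camera': array([[-0.8606117 ,  0.40363203, -0.3105297 ,  0.20418217],
       [-0.50904089, -0.66385454,  0.54788185,  0.57558994],
       [ 0.01499611,  0.62958585,  0.77678619,  1.07316884],
       [ 0.        ,  0.        ,  0.        ,  1.        ]])}
top {'fx': 463.28605836523, 'fy': 463.28605836523, 'cx': 277.6522264262186, 'cy': 209.08879707921747, 'world_from_camera': array([[ 0.01379658,  0.98823326, -0.15233084,  0.39012942],
       [-0.9998762 ,  0.01248236, -0.00958036, -0.09209627],
       [-0.00756618,  0.15244416,  0.98828312,  1.32013023],
       [ 0.        ,  0.        ,  0.        ,  1.        ]])}
wrist {'fx': 317.69928844980683, 'fy': 317.69928844980683, 'cx': 281.76942133318533, 'cy': 207.21114687421056, 'world_from_camera': array([[-0.30670376,  0.91215774,  0.27184748,  0.25360569],
       [-0.95180266, -0.29456379, -0.0854627 ,  0.54848145],
       [ 0.00212096, -0.28495689,  0.95853799,  0.37204603],
       [ 0.        ,  0.        ,  0.        ,  1.        ]])}
{'time': 0.15, 'joint_pos': array([ 1.59271012e+00,  4.07087384e-02,  8.40798826e-02, -3.00245706e-04,
       -1.61549148e+00, -3.33686876e-01]), 'qvel': array([ 4.40566672e-04, -2.09200684e-03,  2.54905931e-03,  1.19057431e-03,
       -2.14930608e-06, -4.41539707e-04]), 'joint_efforts': array([-1.94810535e-03, -3.68617558e+01,  3.47689855e+01,  6.93630740e+00,
       -4.58574621e-03,  2.95780318e-06]), 'eef_pos': array([0.18397824, 0.57109784, 0.40391726]), 'tool_rot': array([-0.32260912, -2.05180447,  2.05462318]), 'ft_force': array([ 0.08398374, -0.04668067, -0.48873714]), 'wrist_torque': array([ 0.00420516, -0.02553174, -0.02670558]), 'gripper_width': 0.08551224876025429}
```

View pics/top0.png

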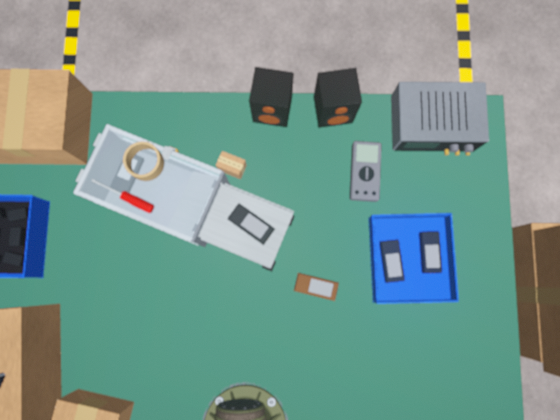

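View pics/side0.png

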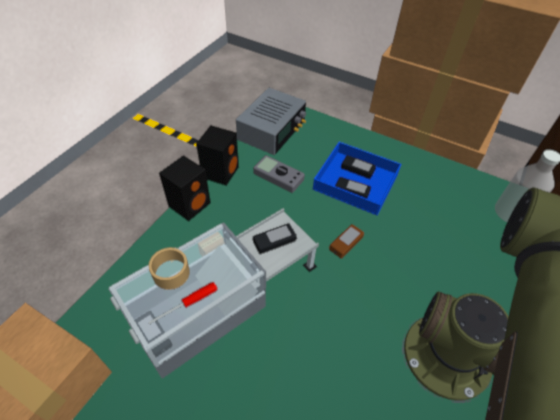

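View pics/wrist0.png

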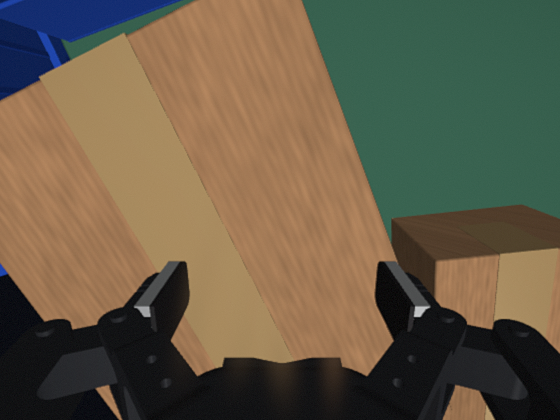

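```bash
python3 - <<'E'
from h import *
z=load('top0');P=pts(z);p=z['p']
for n,(u,v) in dict(shelf=(225,235),adap=(245,222),adlab=(257,228),coverTL=(110,130),brown=(316,287),carton=(230,160),tape=(130,150),bigbox=(30,100),boxbot=(20,340),pt=(90,405),base=(243,400),bench=(300,340)).items(): print(n,P[v,u].round(3))
# shelf mask: height 0.105..0.118 pale
hsv=cv2.cvtColor(p,cv2.COLOR_RGB2HSV)
print(p[235,225],p[225,245],p[222,240])
m=((P[...,2]>.128)&(P[...,2]<.155)).astype(np.uint8); m[:, :195]=0;m[:,300:]=0;m[:180]=0;m[280:]=0
dark=((hsv[...,2]<80)).astype(np.uint8);dark[:,:215]=0;dark[:,290:]=0;dark[:190]=0;dark[262:]=0
for q in(m,dark):
    cs,_=cv2.findContours(q,0,1)
    for c in cs:
        if cv2.contourArea(c)>60: print(cv2.contourArea(c),cv2.minAreaRect(c))
cv2.imwrite('pics/crop.png',cv2.resize(p[170:300,190:350,::-1],None,fx=5,fy=4.6,interpolation=2)[:600])
E
```

```text
shelf [0.506 0.056 0.114]
adap [0.537 0.003 0.142]
adlab [ 0.522 -0.028  0.139]
coverTL [0.762 0.348 0.19 ]
brown [ 0.374 -0.188  0.032]
carton [ 0.39  -0.092  1.32 ]
tape [0.699 0.28  0.23 ]
bigbox [0.85  0.574 0.166]
boxbot [0.243 0.522 0.198]
pt [0.077 0.38  0.109]
base [ 0.101 -0.003  0.133]
bench [ 0.229 -0.146  0.001]
[204 210 215] [190 195 202] [ 91  99 104]
859.0 ((250.44593811035156, 223.6756591796875), (44.98783493041992, 20.343338012695312), 35.537681579589844)
```

View pics/crop.png

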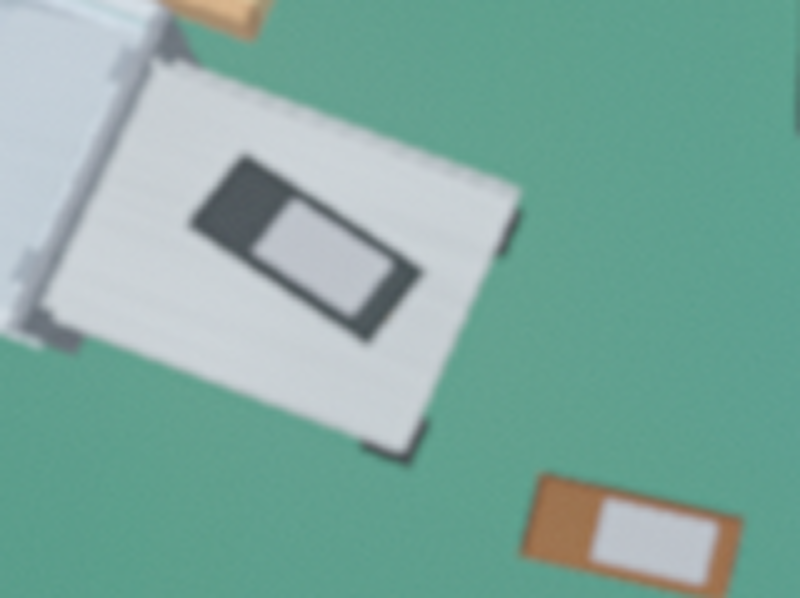

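Candidates: black brick on the shelf at (250,224); brown look-alike on the bench at (316,287); good adapters in the tray at (392,260) and (431,250). I choose the black one on the shelf, and the close crop confirms it. Next I fit the box frame.

```bash
cat > geo.py <<'E'
from h import *
def frame():
    z=load('top0');P=pts(z)
    m=((P[...,2]>.100)&(P[...,2]<.160)).astype(np.uint8); m[:, :200]=0;m[:,300:]=0;m[:180]=0;m[275:]=0
    n,l,s,_=cv2.connectedComponentsWithStats(cv2.morphologyEx(m,cv2.MORPH_OPEN,np.ones((5,5))));k=1+np.argmax(s[1:,4]); return z,P,(l==k)
if __name__=='__main__':
    z,P,m=frame()
    q=P[m][:,:2]; r=cv2.minAreaRect((q*1000).astype(np.float32)); print('shelf rect mm',r); print(cv2.boxPoints(r).round(0))
    for h in(.11,.12):
      for uv in((294,211.3),(271,268.9)): print(h,ray(z,*uv,h).round(4))
    c=(P[...,2]>.183)&(P[...,2]<.197); c[:,:70]=0;c[:,240:]=0;c[:110]=0;c[250:]=0
    r=cv2.minAreaRect((P[c][:,:2]*1000).astype(np.float32)); print('cover',r); print(cv2.boxPoints(r).round(0))
    a=(P[...,2]>.132)&(P[...,2]<.15)&m; q=(P[a][:,:2]*1000).astype(np.float32)
    lo,hi=np.percentile(q,[1,99],axis=0);r=cv2.minAreaRect(q);print('ad',a.sum(),r);print(cv2.boxPoints(r).round(0))
    w=load('wrist0');D=pts(w); print('wrist scene max z',np.percentile(D[:200][w['d'][:200]>0][:,2],[50,99]))
E
python3 geo.py
```

```text
shelf rect mm ((535.8423461914062, 5.010032653808594), (210.6302947998047, 163.72998046875), 68.3960952758789)
[[ 421.  -63.]
 [ 573. -123.]
 [ 651.   73.]
 [ 499.  133.]]
0.11 [ 0.5713 -0.1236  0.11  ]
0.11 [ 0.4196 -0.0653  0.11  ]
0.12 [ 0.5698 -0.1233  0.12  ]
0.12 [ 0.4194 -0.0655  0.12  ]
cover ((630.8616333007812, 244.6597900390625), (336.4231262207031, 196.65072631835938), 68.57247924804688)
[[478. 124.]
 [661.  52.]
 [784. 365.]
 [601. 437.]]
ad 914 ((527.0995483398438, 43.54914855957031), (188.0989532470703, 147.32090759277344), 47.589847564697266)
[[409.  24.]
 [518. -76.]
 [645.  63.]
 [536. 163.]]
wrist scene max z [0.1979568  0.20064726]
```

```bash
python3 - <<'E'
from geo import *
from scipy.spatial.transform import Rotation as R
z,P,m=frame()
th=np.radians(68.45);d=np.array([np.cos(th),np.sin(th)]);n=np.array([-d[1],d[0]]);M=np.array([.497,-.093])+.2*d
p=z['p'];hsv=cv2.cvtColor(p,cv2.COLOR_RGB2HSV)
k=((hsv[...,2]<150)).astype(np.uint8);k[:,:225]=0;k[:,278:]=0;k[:200]=0;k[248:]=0
c=max(cv2.findContours(k,0,1)[0],key=cv2.contourArea)
b=cv2.boxPoints(cv2.minAreaRect(c)); W=np.array([ray(z,*x,.141)[:2] for x in b])
print(b.round(1).tolist(),W.round(4).tolist());C=W.mean(0)
print('sides',[np.linalg.norm(W[i]-W[i-1]).round(4) for i in range(4)])
q=(W-M)@np.array([d,n]).T;print('box fr corners',q.round(4).tolist(),'ctr',((C-M)@d).round(4),((C-M)@n).round(4),C.round(4))
print('mouth',M.round(4))
Rm=R.from_rotvec(ctrl.get_obs()['tool_rot']).as_matrix();print(Rm.round(3)); print('z yaw',np.degrees(np.arctan2(Rm[1,2],Rm[0,2])))
t=load('top0');
for nme,(u0,u1,v0,v1) in dict(carton=(215,248,150,178)).items():
    s=P[v0:v1,u0:u1];g=s[(s[...,2]>.04)&(s[...,2]<.08)];print(nme,len(g),g.mean(0).round(3) if len(g) else '')
s=P[130:185,115:170];g=s[(s[...,2]>.215)&(s[...,2]<.26)];print('tape',((g[:,:2]-M)@np.array([d,n]).T).min(0),g.max(0))
g=P[(hsv[...,0]<8)&(hsv[...,1]>180)&(hsv[...,2]>120)];g=g[(g[:,2]>.18)&(g[:,2]<.25)];print('red',((g[:,:2]-M)@np.array([d,n]).T).min(0),g.max(0))
E
```

```text
[[227.0, 218.39999389648438], [238.3000030517578, 202.60000610351562], [274.5, 228.5], [263.20001220703125, 244.3000030517578]] [[0.546, 0.0492], [0.5875, 0.0213], [0.5215, -0.0733], [0.4807, -0.0452]]
sides [np.float64(0.1147), np.float64(0.05), np.float64(0.1153), np.float64(0.0496)]
box fr corners [[-0.0498, 0.0067], [-0.0605, -0.0422], [-0.1727, -0.0156], [-0.1615, 0.0327]] ctr -0.1111 -0.0046 [ 0.5339 -0.012 ]
mouth [0.5705 0.093 ]
[[-0.952 -0.    -0.307]
 [ 0.307 -0.001 -0.952]
 [-0.    -1.     0.001]]
z yaw -107.86253043386894
carton 443 [0.711 0.055 0.06 ]
tape [ 0.13897778 -0.08397566] [0.71847906 0.29432299 0.24264383]
red [0.11844748 0.04690124] [0.59895412 0.3004614  0.22100396]
```

jog_arm(motion="-0.67 0 0.74 1; -0.73 0 0.68 1; -0.79 0 0.61 1; -0.84 0 0.54 1; -0.88 0 0.46 1; -0.92 0 0.38 1; -0.95 0 0.3 1; -0.98 0 0.22 1; -0.99 0 0.13 1; -1 0 0.05 1", jaw=0.3)

```text
time: 1.15
eef_pos: [0.3465, 0.1952, 0.4002]
tool_rot: [-1.02, -1.462, 1.478]
ft_force: [1.0, -0.3, 1.0]
gripper_width: 0.0253
```

```bash
cat > st.py <<'E'
from h import *
from scipy.spatial.transform import Rotation as R
import sys
M=np.array([.5705,.093]);th=np.radians(68.45);d=np.array([np.cos(th),np.sin(th)]);n=np.array([-d[1],d[0]])
o=ctrl.get_obs();Rm=R.from_rotvec(o['tool_rot']).as_matrix();e=o['eef_pos']
print('t',o['time'],'eef',e.round(4),'box',((e[:2]-M)@d).round(4),((e[:2]-M)@n).round(4),'w',o['gripper_width'].round(4),'F',o['ft_force'].round(2))
print('joints',o['joint_pos'].round(2))
zy=np.degrees(np.arctan2(Rm[1,2],Rm[0,2]));print('z yaw',zy,'twist units to go',((zy-158.45+180)%360-180)/5)
if len(sys.argv)>1:
    x,y,h=map(float,sys.argv[1:4]);t=np.r_[M+x*d+y*n,h];print('target',t.round(3),'tool units',(Rm.T@(t-e)/.04).round(2))
E
python3 st.py -.215 .005 .4
```

```text
Traceback (most recent call last):
  File "st.py", line 6, in <module>
    print('t',o['time'],'eef',e.round(4),'box',((e[:2]-M)@d).round(4),((e[:2]-M)@n).round(4),'w',o['gripper_width'].round(4),'F',o['ft_force'].round(2))
                                                                                                 ^^^^^^^^^^^^^^^^^^^^^^^^
AttributeError: 'float' object has no attribute 'round'
```

```bash
sed -i "s/o\['gripper_width'\].round(4)/o['gripper_width']/" st.py; python3 st.py -.215 .005 .4
```

```text
t 1.15 eef [0.3465 0.1952 0.4002] box 0.0128 0.2458 w 0.025255704440080066 F [ 1.   -0.34  1.02]
joints [ 1.03 -0.52 -0.39  0.   -1.71 -0.67]
z yaw -159.37390866828065 twist units to go 8.435218266343872
target [ 0.487 -0.105  0.4  ] tool units [-8.26  0.07 -0.64]
```

jog_arm(motion="-0.92 0 -0.07 0.94; -0.91 0 -0.14 0.94; -0.89 0 -0.22 0.94; -0.87 0 -0.3 0.94; -0.85 0 -0.36 0.94; -0.81 0 -0.43 0.94; -0.77 0 -0.5 0.94; -0.73 0 -0.55 0.94; -0.68 0 -0.62 0.94")

```text
time: 2.05
eef_pos: [0.4844, -0.1216, 0.4021]
tool_rot: [-1.38, -0.902, 0.905]
ft_force: [0.3, 0.9, -0.7]
gripper_width: 0.0259
```

```bash
python3 st.py -.215 .005 .298
```

```text
t 2.05 eef [ 0.4844 -0.1216  0.4021] box -0.2313 0.0013 w 0.025895165686331458 F [ 0.33  0.88 -0.7 ]
joints [ 0.16 -0.23 -0.17  0.   -1.63 -0.57]
z yaw 156.56570738776813 twist units to go -0.376858522446372
target [ 0.487 -0.105  0.298] tool units [0.41 2.6  0.11]
```

jog_arm(motion="0.2 0.6 0.1 -0.38; 0 0.7 0 0; 0 0.7 0 0; 0 0.4 0 0; 0 0 0 0; 0 0 0 0")

```text
time: 2.65
eef_pos: [0.4843, -0.119, 0.3007]
tool_rot: [-1.371, -0.914, 0.924]
ft_force: [-0.9, 0.3, 0.2]
gripper_width: 0.0256
```

```bash
python3 st.py -.2 .005 .298; python3 -c "
from h import *
snap('wrist','w1');snap('side','s1');snap('top','t1')"
```

```text
t 2.65 eef [ 0.4843 -0.119   0.3007] box -0.2288 0.0023 w 0.02561458167545988 F [-0.94  0.33  0.22]
joints [ 0.17 -0.22 -0.35  0.   -1.45 -0.55]
z yaw 157.77959824129508 twist units to go -0.13408035174098246
target [ 0.492 -0.091  0.298] tool units [0.72 0.06 0.08]
```

View pics/w1.png

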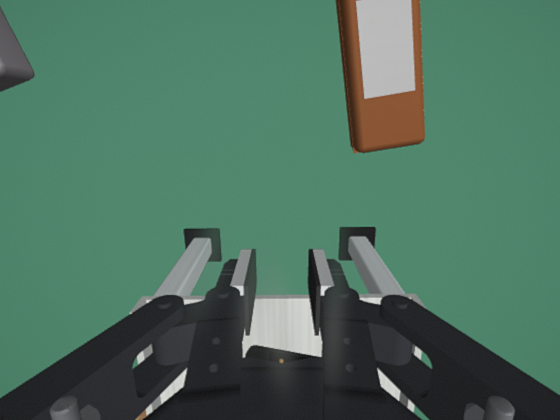

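View pics/s1.png

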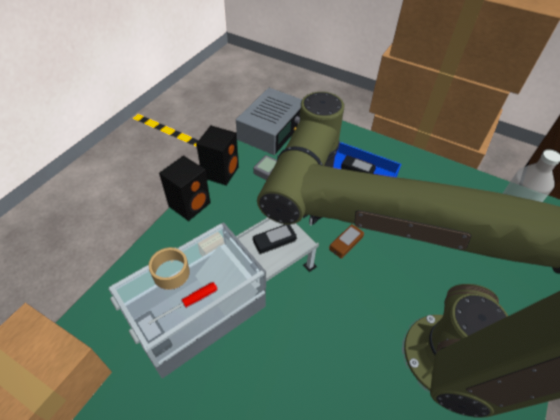

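Wrist view w1: two finger pads at (243,290) and (318,290) stand at the shelf's open end. The adapter's rear edge shows at (285,352), ahead of them and not touched. I check fingertip height and gap.

```bash
python3 - <<'E'
from h import *
M=np.array([.5705,.093]);th=np.radians(68.45);d=np.array([np.cos(th),np.sin(th)]);n=np.array([-d[1],d[0]])
z=load('w1');P=pts(z)
for u,v in [(248,255),(250,320),(238,325),(245,270),(225,280),(240,258),(318,255),(313,320),(270,352),(285,356),(280,310),(230,330)]:
    p=P[v,u];print((u,v),((p[:2]-M)@d).round(3),((p[:2]-M)@n).round(3),p[2].round(3),p.round(3)if 0 else '')
q=P[240:335,200:370].reshape(-1,3);k=(q[:,2]>.112)&(q[:,2]<.2);q=q[k]
x=(q[:,:2]-M)@d;y=(q[:,:2]-M)@n
print(len(q),np.percentile(q[:,2],[0,1,5,20,50]),x.min(),x.max(),y.min(),y.max())
E
```

```text
(248, 255) -0.242 -0.013 0.139 
(250, 320) -0.222 -0.011 0.158 
(238, 325) -0.247 -0.01 0.195 
(245, 270) -0.241 -0.013 0.152 
(225, 280) -0.237 -0.021 0.152 
(240, 258) -0.241 -0.016 0.14 
(318, 255) -0.241 0.018 0.138 
(313, 320) -0.222 0.014 0.159 
(270, 352) -0.171 -0.006 0.117 
(285, 356) -0.168 0.003 0.117 
(280, 310) -0.194 0.0 0.11 
(230, 330) -0.246 -0.012 0.197 
7335 [0.12714597 0.1310668  0.1363523  0.15020199 0.17009208] -0.24777286445237579 -0.21846721331609997 -0.02775748533008854 0.033180990410216875
```

```bash
python3 -c "
import cv2
a=cv2.imread('pics/w1.png')[230:400,180:390];cv2.imwrite('pics/w1c.png',cv2.resize(a,None,fx=3.5,fy=3.5,interpolation=2))"
```

```text
(no output)
```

View pics/w1c.png

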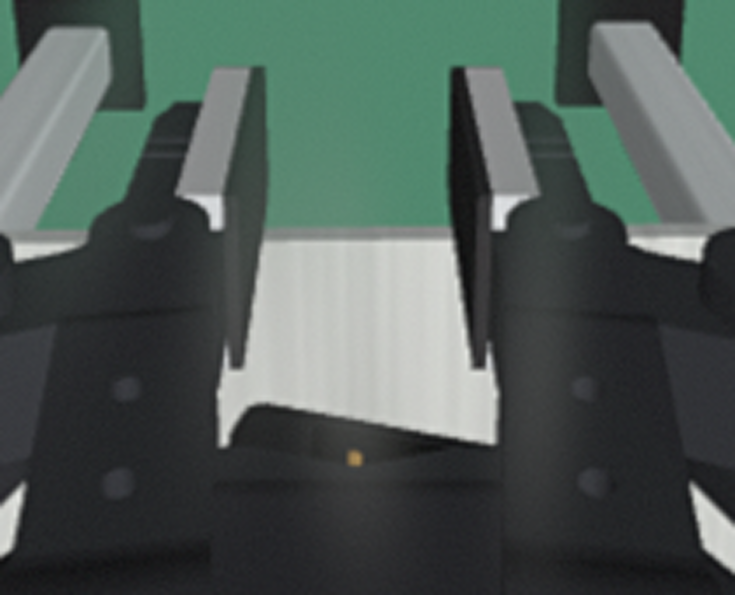

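jog_arm(motion="0 0.3 0.08 -0.14; 0.4 0 0 0; 0.3 0 0 0; 0.3 0 0 0; 0.3 0 0 0; 0.3 0 0 0; 0.3 0 0 0; 0.3 0 0 0; 0.3 0 0 0; 0 0 0 0")

```text
time: 3.8
eef_pos: [0.5213, -0.0159, 0.2904]
tool_rot: [-1.369, -0.93, 0.933]
ft_force: [-0.4, -0.3, 0.2]
gripper_width: 0.0254
```

```bash
python3 st.py -.06 .005 .29; python3 -c "
from h import *
snap('wrist','w2');snap('side','s2');snap('top','t2')
a=cv2.imread('pics/w2.png')[200:];b=cv2.imread('pics/s2.png')[180:380,100:380];b=cv2.resize(b,(560,400))
cv2.imwrite('pics/c2.png',np.vstack([a,b])[:600])"
```

```text
t 3.8 eef [ 0.5213 -0.0159  0.2904] box -0.1194 0.0057 w 0.025414678787863146 F [-0.43 -0.32  0.24]
joints [ 0.36 -0.16 -0.31  0.01 -1.41 -0.73]
z yaw 158.6481812297718 twist units to go 0.03963624595436386
target [0.544 0.039 0.29 ] tool units [ 1.48  0.   -0.02]
```

View pics/c2.png

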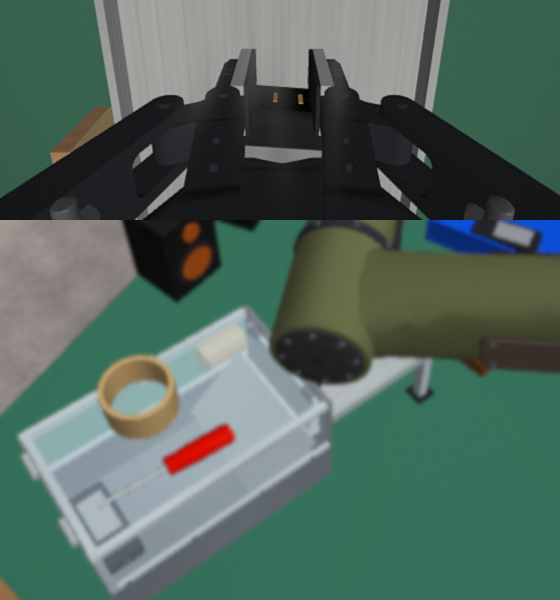

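View pics/t2.png

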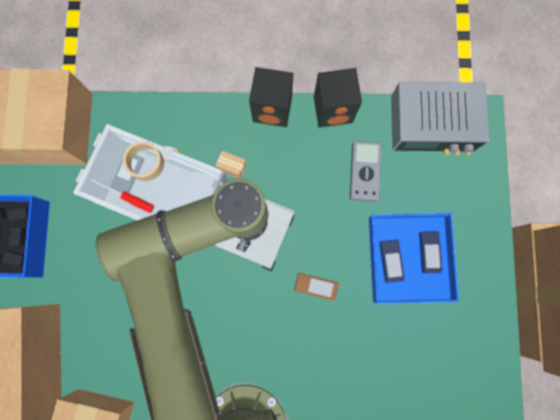

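```bash
python3 - <<'E'
from h import *
z=load('t2');P=pts(z)
for u,v in [(238,205),(210,222),(180,230),(150,245),(120,255),(160,215)]: print((u,v),P[v,u].round(3))
E
```

```text
(238, 205) [ 0.519 -0.015  0.527]
(210, 222) [0.491 0.035 0.507]
(180, 230) [0.476 0.088 0.508]
(150, 245) [0.449 0.139 0.509]
(120, 255) [0.43  0.19  0.509]
(160, 215) [0.503 0.127 0.499]
```

jog_arm(motion="0.3 -0.05 0 0; 0.3 -0.05 0 0; 0.3 -0.05 0 0; 0.3 -0.05 0 0; 0.3 -0.05 0 0; 0.3 0 0 0; 0 0 0 0")

```text
time: 4.65
eef_pos: [0.5491, 0.0546, 0.3007]
tool_rot: [-1.37, -0.927, 0.932]
ft_force: [-0.2, -0.4, -0.5]
gripper_width: 0.0255
```

```bash
python3 st.py -.02 .005 .298; python3 -c "
from h import *
snap('wrist','w3');snap('side','s3')
a=cv2.imread('pics/w3.png')[200:];b=cv2.imread('pics/s3.png')[180:380,100:380];b=cv2.resize(b,(560,400))
cv2.imwrite('pics/c3.png',np.vstack([a,b])[:600])"
```

```text
t 4.65 eef [0.5491 0.0546 0.3007] box -0.0436 0.0058 w 0.025548836670635663 F [-0.24 -0.45 -0.51]
joints [ 0.47 -0.08 -0.22  0.01 -1.43 -0.84]
z yaw 158.48529194559913 twist units to go 0.007058389119828234
target [0.559 0.076 0.298] tool units [ 0.59  0.06 -0.02]
```

View pics/c3.png

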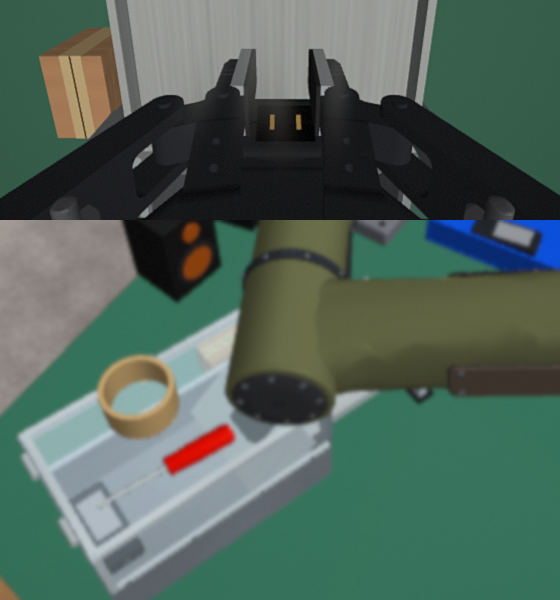

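jog_arm(motion="0.2 0.06 0 0; 0.2 0.03 0 0; 0.2 0 0 0; 0.1 0 0 0; 0 0 0 0; 0 0 0 0")

```text
time: 5.35
eef_pos: [0.5584, 0.0765, 0.2969]
tool_rot: [-1.378, -0.911, 0.94]
ft_force: [0.6, 0.9, 0.6]
gripper_width: 0.0256
```

```bash
python3 st.py -.02 .005 .298; python3 -c "
from h import *
snap('wrist','w4');snap('side','s4')
a=cv2.imread('pics/w4.png')[200:];b=cv2.imread('pics/s4.png')[180:380,100:380];b=cv2.resize(b,(560,400))
cv2.imwrite('pics/c4.png',np.vstack([a,b])[:600])"
```

```text
t 5.35 eef [0.5584 0.0765 0.2969] box -0.0198 0.0052 w 0.02557672465531299 F [0.64 0.94 0.55]
joints [ 0.5  -0.04 -0.19  0.01 -1.43 -0.88]
z yaw 158.17111386230624 twist units to go -0.05577722753874923
target [0.559 0.076 0.298] tool units [-0.01 -0.03 -0.01]
```

View pics/c4.png

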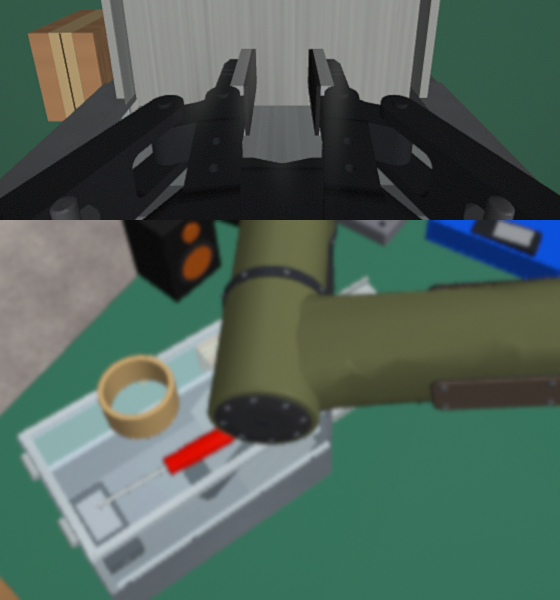

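The adapter has left the shelf, and a dark shape shows down the chute through the cover at about (205,480). I retreat straight back, then up.

jog_arm(motion="-0.6 0 0 0; -0.9 0 0 0; -0.9 0 0 0; -0.9 -0.3 0 0; -0.9 -0.8 0 0; -0.8 -1 0 0; -1 -0.8 0 0; -1 -0.5 0 0; -1 0 0 0; 0 0 0 0; 0 0 0 0")

```text
time: 6.55
eef_pos: [0.4378, -0.2231, 0.4441]
tool_rot: [-1.378, -0.924, 0.939]
ft_force: [-0.9, 0.6, -0.0]
gripper_width: 0.0253
```

```bash
python3 st.py; python3 -c "
from h import *
snap('top','t5');snap('side','s5')
a=cv2.imread('pics/t5.png')[100:300,60:300];b=cv2.imread('pics/s5.png')[180:380,100:340]
cv2.imwrite('pics/c5.png',cv2.resize(np.vstack([a,b]),None,fx=1.5*1.0,fy=1.5,interpolation=2))
cv2.imwrite('pics/c6.png',cv2.resize(b,(720,600),interpolation=2))"
```

```text
t 6.55 eef [ 0.4378 -0.2231  0.4441] box -0.3428 0.0073 w 0.02526393675807925 F [-0.89  0.65 -0.01]
joints [-0.05 -0.25 -0.11  0.02 -1.7  -0.32]
z yaw 158.5825153455658 twist units to go 0.0265030691131642
```

View pics/c6.png

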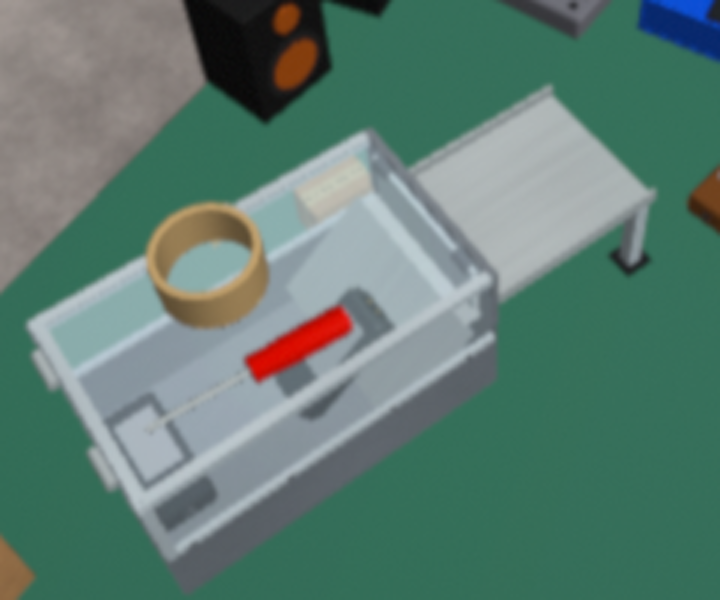

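View pics/t5.png

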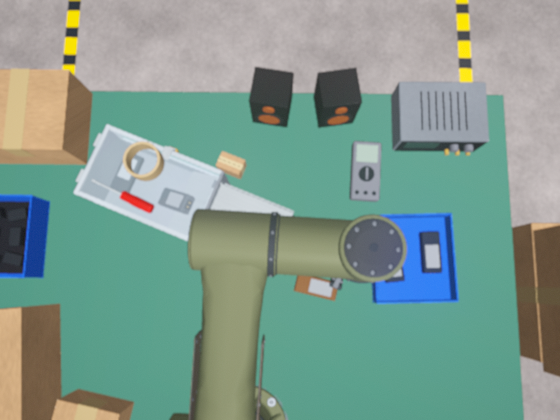

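Side view: the adapter lies inside the box below the screwdriver, around (340,345) of the crop, and the shelf is empty. In the top view it is at (177,199). I check its position, that it is at rest, and the flap.

jog_arm(motion="0 0 0 0; 0 0 0 0; 0 0 0 0; 0 0 0 0; 0 0 0 0; 0 0 0 0; 0 0 0 0; 0 0 0 0; 0 0 0 0; 0 0 0 0")

```text
time: 7.65
eef_pos: [0.44, -0.2191, 0.4418]
tool_rot: [-1.373, -0.928, 0.946]
ft_force: [-0.4, -0.2, 0.3]
gripper_width: 0.0256
```

```bash
python3 - <<'E'
from h import *
M=np.array([.5705,.093]);th=np.radians(68.45);d=np.array([np.cos(th),np.sin(th)]);n=np.array([-d[1],d[0]])
snap('top','t7');snap('side','s7')
z=load('t7');a=load('t5')['p'].astype(int);b=z['p'].astype(int);print('diff top',np.abs(a-b)[100:250,70:230].mean(), np.abs(a-b)[185:215,155:200].mean())
a=load('s5')['p'].astype(int);b=load('s7')['p'].astype(int);print('diff side',np.abs(a-b)[180:380,100:340].mean())
for h in(.03,.06,.09):
    r=ray(z,177,199,h);print('top',h,((r[:2]-M)@d).round(3),((r[:2]-M)@n).round(3))
s=load('s7');
for n_,(u,v) in dict(rear=(225,283),mid=(210,297),bot=(204,316)).items():
  for h in(.03,.06,.09,.12):
    r=ray(s,u,v,h);print(n_,h,((r[:2]-M)@d).round(3),((r[:2]-M)@n).round(3))
A=cv2.resize(cv2.imread('pics/t7.png')[150:250,140:240],(400,400),interpolation=2);B=cv2.resize(cv2.imread('pics/s7.png')[220:320,170:270],(400,400),interpolation=2)
cv2.imwrite('pics/c8.png',np.hstack([A,B]))
E
```

```text
diff top 1.216 2.0876543209876544
diff side 0.42269444444444443
top 0.03 0.121 0.001
top 0.06 0.113 0.003
top 0.09 0.104 0.005
rear 0.03 0.054 -0.02
rear 0.06 0.062 -0.005
rear 0.09 0.069 0.011
rear 0.12 0.077 0.026
mid 0.03 0.112 -0.009
mid 0.06 0.118 0.006
mid 0.09 0.124 0.022
mid 0.12 0.129 0.037
bot 0.03 0.155 0.029
bot 0.06 0.16 0.043
bot 0.09 0.164 0.057
bot 0.12 0.169 0.072
```

View pics/c8.png

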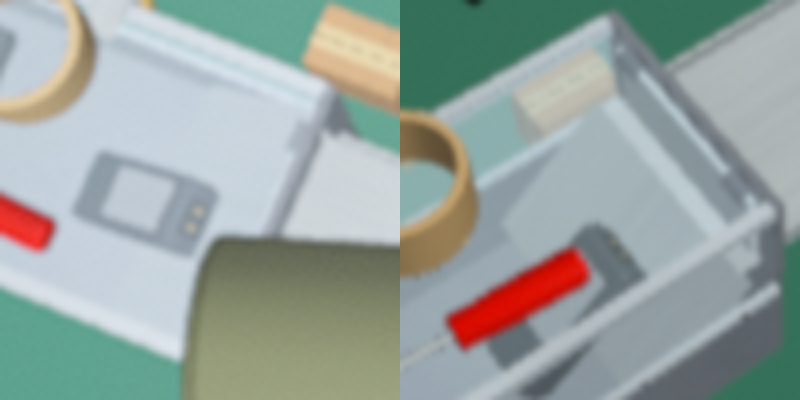

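```bash
python3 - <<'E'
from h import *
for A,B in(('s0','s7'),('t0','t7')):
    a=load(dict(s0='side0',t0='top0')[A])['p'];b=load(B)['p'];D=np.abs(a.astype(int)-b).max(2)
    m=cv2.morphologyEx((D>25).astype(np.uint8),cv2.MORPH_OPEN,np.ones((3,3)))
    n,l,s,c=cv2.connectedComponentsWithStats(m);print(A,[x[:5].tolist() for x in s[1:]])
A=cv2.resize(cv2.imread('pics/side0.png')[220:290,210:290],(400,350),interpolation=2);B=cv2.resize(cv2.imread('pics/s7.png')[220:290,210:290],(400,350),interpolation=2)
cv2.imwrite('pics/c9.png',np.hstack([A,B]))
E
```

```text
s0 [[281, 15, 279, 219, 18242], [371, 100, 107, 49, 879], [345, 165, 6, 11, 50], [529, 218, 13, 11, 106], [252, 223, 45, 32, 914], [500, 235, 60, 165, 4376], [213, 276, 18, 22, 209], [421, 285, 85, 46, 1183], [192, 300, 13, 12, 104], [201, 310, 12, 10, 59], [505, 310, 4, 6, 24], [500, 313, 3, 3, 9], [502, 327, 4, 4, 15], [419, 328, 4, 6, 22], [471, 335, 32, 16, 247], [416, 365, 144, 55, 3316]]
t0 [[159, 188, 35, 26, 373], [170, 203, 235, 217, 21714], [392, 244, 6, 8, 40], [260, 336, 3, 9, 27], [259, 354, 3, 13, 39], [0, 372, 6, 15, 64], [258, 372, 3, 12, 36], [249, 387, 5, 11, 52], [252, 414, 3, 6, 18], [259, 418, 5, 2, 10]]
```

View pics/c9.png

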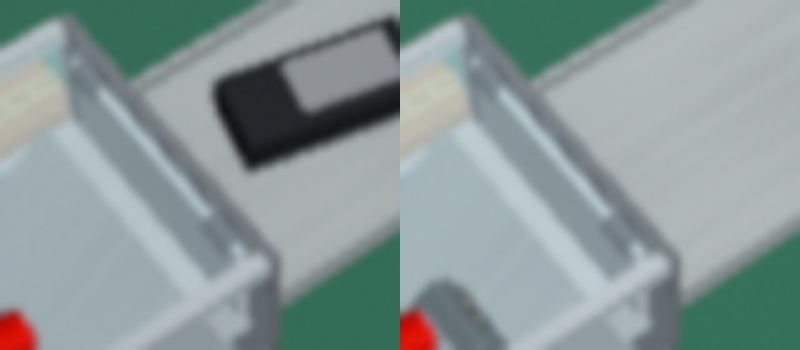

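The flap and mouth region looks the same as at the start. The only changes in the images are the adapter and the arm. I hand the job in.

```bash
python3 -c "
from cell import ctrl
print(ctrl.sign_off())"
```

```text
the job is handed in; nothing more can be done
None
```

I pushed the failed black adapter square along the shelf with the fingers partly open. It went through the flap and slid down the chute, and I then drew the hand back and up, clear of everything. The job was handed in with the robot's clock at about 8 s; it reports no verdict.

- **Adapter position:** cross-checked in the top and side views, it lies about 0.11–0.12 m inside the front plane. Its upper face is about 60 mm above the bench. It looked at rest over the last second: the side view was unchanged, and the top view differed slightly, probably from the arm still settling by about 4 mm.
- **Flap:** the side view of the mouth matches the picture taken before the push, so the flap looks fully shut. I judged this by picture only, because the joint value can't be read.
- **Bystanders:** comparing the pictures before and after, none that could be seen had moved. The arm hid part of the tray and the good adapters in the last pictures, so those were not fully checked. Wrist force readings stayed around 1 N, and no check failed.

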